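Set the planted pots on their matching saucers

ROBOT

A 7-joint arm with a two-finger parallel gripper is mounted at the origin on the work surface. World frame = base frame: x ahead of the robot, y to its left, z up, the work surface at z = 0. Lengths are in m, angles in rad, forces in N, time in s.
With the tool pointing down it reaches from about 0.35 to 0.9 m from the base axis. Payload 8.1 kg.
Tool frame: the origin (TCP) lies midway between the tips of the shut fingers; the grasp point (between the pads) lies 19 mm behind it; x points along the fingers, z is the direction in which the jaws open and shut, and the axes are right-handed (so a half turn about x gives the same grasp; the last joint's range is limited). The gripper opens to 92 mm and grips with 3 to 60 N. Pads are 19 mm wide; open, the fingers measure 130 mm over their backs; the gripper's body (75 mm by 190 mm) begins 47 mm behind the grasp point.
Start: joints at [-1.303, 0.434, 0.025, 1.573, -0.012, 1.134, -0.075], TCP at [0.227, 0.583, 0.227] pointing down, gripper open.
Joint ranges: [-2.62, 2.62], [-0.44, 2.09], [-1.27, 1.32], [0.08, 2.57], [-1.32, 4.46], [0.12, 2], [-2.74, 2.74]. Speed limits (rad/s): [2.22, 2.22, 3.01, 3.01, 3.14, 3.14, 3.14].

INTERFACE

Orientations are given as a rotation vector (axis times angle).
In Python, from cell import arm gives the robot as it stands. The module is installed in compiled form; this text tells all that it offers.
- The arm moves only by the tool move_arm, never from a script. Its argument "steps" is text: rows parted by semicolons, each of 5 numbers parted by spaces: the shift along the tool's x, y, z in m, then the turn about the tool's x in rad, then the closure in counts, from 0 (fully open) to 255 (shut). A call has 1 to 10 rows; each row is the pose to reach, as a shift and turn from the pose commanded when the call began, along the tool's axes at that moment; what a row does not reach only later rows make up. A row lasts 1/12 s, in which the tool goes at most 41.7 mm and 7.16 degrees, less where a joint would pass 70% of its speed; a pose out of reach is approached as far as the arm can. A call with a gripper value outside its range is refused whole. The fingers move at their own pace and stop on an object; "squeeze" is the grip in N (left out, the last holds). Time passes only in rows, so rows that repeat a pose let the fingers close. It gives the time, the measured TCP pose, the force and the opening at its end, in the units of the state.
- arm.observe(): the state, without advancing time (a new reading comes with each control period).
- arm.get_image(name): name is "side" or "top"; returns a dict with "img" (420x560x3 uint8, blue, green, red), "z_map" (420x560 float32, m along the optical axis (not along the pixel's ray), 0 where there is no reading), "vfov" (degrees; the focal length in pixels is half the picture's height over the tangent of half this angle, whatever the lens; pixels are square), "cx", "cy" (the principal point, pixels), "extrinsics" (4x4, takes a point from camera to world coordinates). Camera axes: x right, y up, looking along -z (the intrinsics and any distortion apply to the point x, -y, -z); pixel columns grow to the right and rows downward; lengths in m; the calibration is good to about 2 mm. A picture is of the moment at which its call begins.
- arm.sign_off(): hands the job in, once; it reports no verdict.
The state is a dict: "clock": time; "joints": joint angles; "dq": joint speeds; "joint_efforts": joint torques, N m; "position": TCP position; "ee_rot": TCP orientation; "force": force on the tool from outside, world axes, zero at the start; "ft_torque": the same for the moment, N m; "width": opening from 0.0 (shut) to 1.0 (fully open).
Only numpy, scipy, OpenCV 4.12 (cv2) and the standard library are available. Lean on these libraries where they do the work, as an engineer would, in place of code of your own. Each camera call takes 0.05 s, during which the arm holds its last target.

TASK

Set each of the four planted pots upright in the middle of the saucer that matches it in both colour and shape, the square pots with their sides in line with their saucer's sides, and let go of them. Do not tip the pots, and leave the little glass jar standing where it is.

Things in the scene. Friction and masses are not known exactly. Their poses are not given: they have to be found in the camera images.
- terracotta_round_pot: Loose orange-brown (terracotta) cylindrical plant pot, 52 mm in diameter with straight sides, 56 mm tall, holding a grey-green rosette succulent (nothing of the plant is higher than 82 mm above the pot's underside or wider than the pot; grip the pot wall, not the plant). About 0.18 kg. Origin: centre of the underside; z up; its yaw does not matter.
- terracotta_square_pot: Loose orange-brown (terracotta) square plant pot, 52 x 52 mm with straight upright sides, 56 mm tall, holding yellow-green moss mounds (nothing of the plant is higher than 82 mm above the pot's underside or wider than the pot; grip the pot wall, not the plant). About 0.18 kg. Origin: centre of the underside; z up; x and y are perpendicular to the side faces.
- blue_round_pot: Loose blue cylindrical plant pot, 52 mm in diameter with straight sides, 56 mm tall, holding a green fern (nothing of the plant is higher than 82 mm above the pot's underside or wider than the pot; grip the pot wall, not the plant). About 0.18 kg. Origin: centre of the underside; z up; its yaw does not matter.
- blue_square_pot: Loose blue square plant pot, 52 x 52 mm with straight upright sides, 56 mm tall, holding a small green cactus and pebbles (nothing of the plant is higher than 82 mm above the pot's underside or wider than the pot; grip the pot wall, not the plant). About 0.18 kg. Origin: centre of the underside; z up; x and y are perpendicular to the side faces.
- terracotta_round_saucer: Empty orange-brown (terracotta) round saucer, 88 mm outer diameter with an inner floor about 76 mm across; the floor is 4 mm above the table and the rim 12 mm above it. It sticks to the table and does not move. Origin: centre of the underside, on the table; z up; its yaw does not matter.
- terracotta_square_saucer: Empty orange-brown (terracotta) square saucer, 88 x 88 mm outside with an 80 x 80 mm inner floor; the floor is 4 mm above the table and the rim 12 mm above it. It sticks to the table and does not move. Origin: centre of the underside, on the table; z up; x and y are perpendicular to its sides.
- blue_round_saucer: Empty blue round saucer, 88 mm outer diameter with an inner floor about 76 mm across; the floor is 4 mm above the table and the rim 12 mm above it. It sticks to the table and does not move. Origin: centre of the underside, on the table; z up; its yaw does not matter.
- blue_square_saucer: Empty blue square saucer, 88 x 88 mm outside with an 80 x 80 mm inner floor; the floor is 4 mm above the table and the rim 12 mm above it. It sticks to the table and does not move. Origin: centre of the underside, on the table; z up; x and y are perpendicular to its sides.
- glass_jar: Small closed glass jar with moss inside and a cork lid, 48 mm in diameter, 68 mm tall, loose, standing among the pots and saucers. Origin: centre of its underside. To be left alone.

How it is judged:
By the outcome, as a careful person would: the job done as asked, in the order asked, and still so for the second after the job is handed in, with the robot touching nothing.
It also fails if it takes over 109 s, if anything falls off the work surface, if the arm or the gripper's body presses on something with over 40 N, if the wrist force passes 120 N, or if a joint passes its speed limit or range.

## Working session

There is one attempt and no reset: what is moved stays moved. The work goes in short steps, Python scripts to look and compute and a tool call to move; the robot and the scene stay as the last step left them, time stands still between calls to the robot, and variables do not carry over. Pictures are saved under pics/ and viewed, and the job is handed in when it is done.

Besides the shell and the picture viewer there is one more tool, called after "Call:" in YAML: its name, and indented under it one key for each argument. move_arm: Moves the arm, as the interface text tells. Its arguments: {"type":"object","properties":{"steps":{"type":"string"},"squeeze":{"type":"number"}},"required":["steps"]}

```bash
mkdir -p pics; ls; python3 - <<'E'
from cell import arm
import cv2,numpy as np,pickle
s=arm.observe();print(s)
for n in("top","side"):
    d=arm.get_image(n);cv2.imwrite(f"pics/{n}0.png",d["img"]);pickle.dump(d,open(f"pics/{n}0.pkl","wb"))
    print(n,d["vfov"],d["cx"],d["cy"],d["extrinsics"],{k for k in d})
E
```

```text
pics
{'clock': 0.0, 'joints': array([-1.30261223,  0.43523716,  0.02498564,  1.57409517, -0.01157555,
        1.13399029, -0.07512433]), 'dq': array([ 0.00032392, -0.000943  , -0.00131511, -0.00063166,  0.0024966 ,
       -0.00038959, -0.00118279]), 'joint_efforts': array([ 2.63912298e-04, -6.67844725e+01,  9.85108763e-01, -3.14465368e+01,
       -6.06732233e-02,  4.29767312e-02,  1.45831241e-04]), 'position': array([0.22635009, 0.58202683, 0.22593706]), 'ee_rot': array([-0.9328206 ,  1.36337073,  0.93111787]), 'force': array([-0.53473145,  0.11599883,  0.10261091]), 'ft_torque': array([-0.00443619, -0.00053028,  0.0438873 ]), 'width': 0.999268445792375}
top 45.3042662002115 274.7918116750608 205.36105643572358 [[-0.01872721  0.99275664 -0.1186741   0.42394076]
 [-0.99967723 -0.02063013 -0.01482662 -0.020704  ]
 [-0.01716748  0.11835813  0.99282256  1.03797262]
 [ 0.          0.          0.          1.        ]] {'cx', 'img', 'extrinsics', 'z_map', 'cy', 'vfov'}
side 54.19691867028724 278.9020600148276 212.65130542515558 [[ 0.86929195  0.36814723 -0.32984711  0.29717465]
 [-0.4942708   0.64027195 -0.58800358 -0.4510969 ]
 [-0.00528004  0.67418057  0.73854768  0.59030197]
 [ 0.          0.          0.          1.        ]] {'cx', 'img', 'extrinsics', 'z_map', 'cy', 'vfov'}
```

View pics/top0.png

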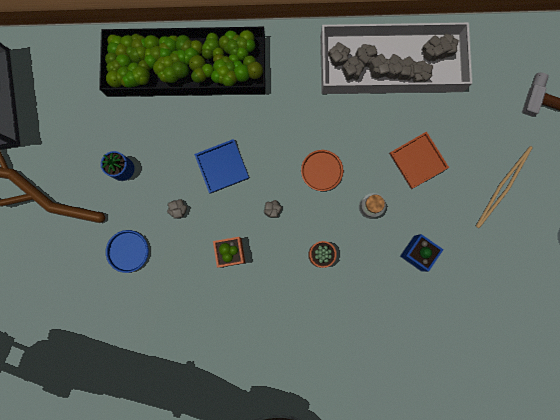

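View pics/side0.png

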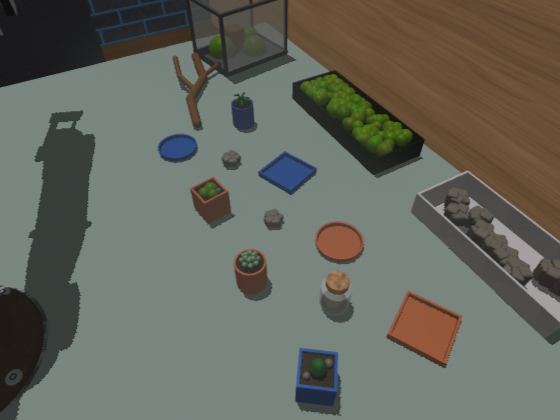

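```bash
cat > h.py <<'E'
import cv2,numpy as np,pickle
def load(n): return pickle.load(open(f"pics/{n}.pkl","rb"))
def rays(d,uv):
    uv=np.asarray(uv,float).reshape(-1,2)
    f=210/np.tan(np.radians(d["vfov"]/2))
    c=np.c_[(uv[:,0]-d["cx"])/f,-(uv[:,1]-d["cy"])/f,-np.ones(len(uv))]
    E=d["extrinsics"];return E[:3,3],c@E[:3,:3].T
def onplane(d,uv,z):
    o,r=rays(d,uv);return o+r*((z-o[2])/r[:,2])[:,None]
def cloud(d):
    v,u=np.mgrid[:420,:560];o,r=rays(d,np.c_[u.ravel(),v.ravel()])
    return (o+r*d["z_map"].ravel()[:,None]).reshape(420,560,3)
def masks(d):
    h=cv2.cvtColor(d["img"],cv2.COLOR_BGR2HSV);H,S,V=cv2.split(h)
    b=((H>100)&(H<128)&(S>120)&(V>40)).astype(np.uint8)
    t=((H<14)&(S>120)&(V>60)).astype(np.uint8)
    return {"blue":b,"terra":t}
E
cat > m.py <<'E'
from h import *
import sys
for n in sys.argv[1:]:
    d=load(n);P=cloud(d);m=masks(d)
    ok=d["z_map"]>0
    tab=P[200:240,200:500] if 'top' in n else P[100:300,100:250]
    print(n,"table z med",np.median(tab[...,2]),"std",np.std(tab[...,2]))
    for c,k in m.items():
        nn,lab,st,ce=cv2.connectedComponentsWithStats(k)
        for i in range(1,nn):
            if st[i,4]<150: continue
            L=(lab==i).astype(np.uint8)
            zz=P[...,2][(lab==i)&ok]
            top=np.percentile(zz,90)
            cnt=max(cv2.findContours(L,cv2.RETR_EXTERNAL,cv2.CHAIN_APPROX_NONE)[0],key=len)[:,0]
            out=f"{c} px{ce[i].round(0)} A{st[i,4]} z90={top:.3f} "
            if top<0.03:
                w=onplane(d,cnt,0.012)[:,:2]
            else:
                sel=(lab==i)&ok&(abs(P[...,2]-0.056)<0.006)
                w=P[sel][:,:2]
            r=cv2.minAreaRect((w*1000).astype(np.float32))
            cc,rr=cv2.minEnclosingCircle((w*1000).astype(np.float32))
            print(out,"rect",np.round(r[0],1),np.round(r[1],1),round(r[2],1),"circ",np.round(cc,1),round(rr,1))
E
python3 m.py top0 side0
```

```text
top0 table z med 0.0011439300748067316 std 0.06566141628935379
blue px[221. 166.] A1772 z90=0.012  rect [632.2 104.2] [88.9 88.8] 20.3 circ [632.4 105. ] 61.6
blue px[121. 168.] A295 z90=0.058  rect [632.  314.4] [51.1 49.8] 51.9 circ [632.3 314.6] 26.5
blue px[127. 251.] A1397 z90=0.012  rect [459.2 298.2] [85.3 85.3] 44.8 circ [459.  298.5] 43.9
blue px[418. 253.] A448 z90=0.058  rect [ 443.8 -293.2] [53.  52.9] 53.7 circ [ 444.3 -292.6] 35.6
terra px[419. 160.] A1806 z90=0.013  rect [ 635.3 -304.9] [87.8 89.9] 28.7 circ [ 635.8 -304.9] 61.2
terra px[322. 170.] A1346 z90=0.013  rect [ 618.4 -104.3] [86.7 84. ] 88.7 circ [ 618.1 -104.1] 43.6
terra px[ 23. 195.] A173 z90=0.034  rect [0. 0.] [0. 0.] 0.0 circ [0. 0.] 0.0
terra px[229. 252.] A247 z90=0.059  rect [452.3  87.3] [51.6 51. ] 8.7 circ [452.8  87.7] 34.9
terra px[322. 254.] A163 z90=0.059  rect [444.3 -96.3] [49.2 50.8] 17.2 circ [444.2 -96.2] 25.8
side0 table z med 0.0012942445239602085 std 0.041315597834912114
blue px[131.  19.] A553 z90=-0.447  rect [ 595.  1062.2] [387.8 303.2] 84.9 circ [ 548.4 1064.5] 217.7
blue px[177. 147.] A660 z90=0.012  rect [457.3 299.3] [82.  84.6] 80.4 circ [457.2 301. ] 43.9
blue px[287. 171.] A1058 z90=0.013  rect [631.1 106.7] [88.  88.2] 20.3 circ [630.8 106.8] 59.4
blue px[316. 384.] A986 z90=0.058  rect [ 442.4 -291.5] [52.7 50.8] 52.8 circ [ 442.6 -291.8] 35.2
terra px[196.  79.] A232 z90=0.033  rect [0. 0.] [0. 0.] 0.0 circ [0. 0.] 0.0
terra px[208. 191.] A167 z90=0.058  rect [450.6  88.8] [51.8 53.2] 7.7 circ [450.5  87.5] 34.3
terra px[339. 241.] A1315 z90=0.013  rect [ 616.7 -101.9] [85.4 83. ] 56.9 circ [ 616.8 -101.5] 43.3
terra px[250. 265.] A152 z90=0.058  rect [442.4 -94.8] [49.7 49.8] 1.0 circ [443.  -94.5] 26.1
terra px[425. 328.] A3201 z90=0.013  rect [ 632.3 -304.1] [93.  87.2] 28.7 circ [ 632.9 -303.5] 61.9
```

```bash
cat > go.py <<'E'
# usage: go.py x y z jawyaw_deg(mod 180; 'k' keep)
import sys,numpy as np
from cell import arm
from scipy.spatial.transform import Rotation as R
s=arm.observe();M=R.from_rotvec(s["ee_rot"]).as_matrix();p=s["position"]
yaw=np.degrees(np.arctan2(M[1,2],M[0,2]))
print("t",round(s["clock"],2),"p",(p*1000).round(1),"jawyaw",yaw.round(2),"xax",M[:,0].round(4),"q",s["joints"].round(2),"w",round(s["width"]*92,1),"F",s["force"].round(1))
a=sys.argv[1:]
for i in range(0,len(a),4):
    t=np.array([float(v)/1000 for v in a[i:i+3]])
    sh=M.T@(t-p)
    out="shift "+str(sh.round(4))
    if a[i+3]!='k':
        dy=(float(a[i+3])-yaw+90)%180-90
        out+=f" turn {-np.radians(dy):.4f} (alt +-{np.pi:.3f})"
    print(out)
E
python3 go.py 632 314 180 0
```

```text
t 0.1 p [226.3 582.1 226. ] jawyaw 68.75 xax [-4.0e-04 -1.3e-03 -1.0e+00] q [-1.3   0.44  0.02  1.57 -0.01  1.13 -0.08] w 92.1 F [0.  0.1 0.2]
shift [ 0.0462 -0.4753 -0.1028] turn 1.2000 (alt +-3.142)
```

```bash
python3 - <<'E'
from h import *
for n,uv in (("top0",(374,203)),("side0",(337,280))):
    d=load(n);P=cloud(d);print(n,P[uv[1],uv[0]])
for n in ("top0",):
    P=cloud(load(n)); print("planter",P[60,180],P[92,180],"tray",P[30,400],P[88,400],"branch",P[216,100],P[190,30], "terr",P[60,3],P[140,3])
E
```

```text
top0 [ 0.5401347  -0.19781183  0.07099941]
side0 [ 0.53700463 -0.19875909  0.07095728]
planter [0.84761042 0.18356121 0.04826322] [0.78843858 0.1884945  0.0231271 ] tray [ 0.91016299 -0.27556445  0.02759492] [ 0.78417753 -0.26957562  0.0272879 ] branch [0.53071037 0.35078206 0.02411377] [0.5867044  0.49460168 0.02811624] terr [0.8671807  0.56465712 0.02539966] [0.68610162 0.54086638 0.0531847 ]
```

Call:
move_arm:
  steps: "0.046 -0.4753 -0.1028 0.74 0;0.046 -0.4753 -0.1028 0.74 0;0.046 -0.4753 -0.1028 0.74 0;0.046 -0.4753 -0.1028 0.74 0;0.046 -0.4753 -0.1028 0.74 0;0.046 -0.4753 -0.1028 0.74 0;0.046 -0.4753 -0.1028 0.74 0;0.046 -0.4753 -0.1028 0.74 0;0.046 -0.4753 -0.1028 0.74 0;0.046 -0.4753 -0.1028 0.74 0"
  squeeze: 20

```text
clock: 0.93
position: [0.5738, 0.3524, 0.1869]
ee_rot: [-0.361, 1.541, 0.361]
force: [1.2, 0.7, 1.2]
width: 0.997
```

```bash
python3 go.py 632 314 150 26
```

```text
t 0.93 p [573.8 352.4 186.9] jawyaw 26.37 xax [-6.e-04 -3.e-04 -1.e+00] q [-0.8   0.55  0.27  1.51 -0.15  1.11 -0.04] w 91.7 F [1.2 0.7 1.2]
shift [ 0.0369 -0.0603  0.0351] turn 0.0065 (alt +-3.142)
```

Call:
move_arm:
  steps: "0.02 -0.03 0.018 0 0;0.037 -0.06 0.035 0 0;0.037 -0.06 0.035 0 0;0.037 -0.06 0.035 0 0;0.037 -0.06 0.035 0 0"

```text
clock: 1.35
position: [0.6301, 0.3159, 0.1499]
ee_rot: [-0.36, 1.542, 0.361]
force: [0.0, 1.3, -0.5]
width: 1.003
```

```bash
python3 go.py 632 314 21 k;cat > snap.py <<'E'
import sys,pickle,cv2
from cell import arm
for n in sys.argv[2:] or ("top","side"):
    d=arm.get_image(n);k=n+sys.argv[1];cv2.imwrite(f"pics/{k}.png",d["img"]);pickle.dump(d,open(f"pics/{k}.pkl","wb"))
E
python3 snap.py 1 side
```

```text
t 1.35 p [630.1 315.9 149.9] jawyaw 26.34 xax [-0.0014  0.     -1.    ] q [-0.7   0.63  0.26  1.46 -0.18  1.08  0.06] w 92.3 F [ 0.   1.3 -0.5]
shift [ 0.1289 -0.0026  0.001 ]
```

View pics/side1.png

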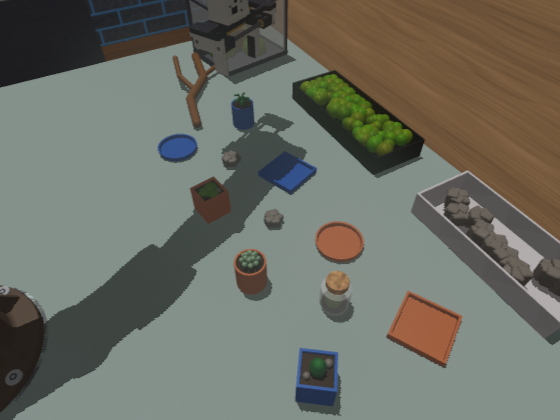

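```bash
python3 - <<'E'
from h import *
d=load("side1");E=d["extrinsics"];f=210/np.tan(np.radians(d["vfov"]/2))
for p in ([.630,.316,.15],[.630,.316,.2],[.630,.316,.05],[.632,.314,.0]):
    c=E[:3,:3].T@(np.array(p)-E[:3,3]);print(d["cx"]+f*c[0]/-c[2],d["cy"]-f*c[1]/-c[2])
E
```

```text
238.36927878092962 65.89336954218086
236.4788907396406 43.21780721437503
241.7137042026593 106.0103854377212
244.30496154468162 124.01781119772005
```

Call:
move_arm:
  steps: "0.03 -0.001 0 0 0;0.065 -0.001 0 0 0;0.1 -0.001 0 0 0;0.12 -0.001 0 0 0;0.128 -0.001 0 0 0;0.128 -0.001 0 0 0;0.128 -0.001 0 0 255;0.128 -0.001 0 0 255;0.128 -0.001 0 0 255;0.128 -0.001 0 0 255"
  squeeze: 20

```text
clock: 2.23
position: [0.6319, 0.3153, 0.0242]
ee_rot: [-0.36, 1.538, 0.361]
force: [0.8, 0.2, 0.2]
width: 0.758
```

Call:
move_arm:
  steps: "0 0 0 0 255;0 0 0 0 255;0 0 0 0 255;0 0 0 0 255"

```text
clock: 2.57
position: [0.6312, 0.3148, 0.0229]
ee_rot: [-0.36, 1.54, 0.361]
force: [-0.4, -0.3, 3.8]
width: 0.565
```

```bash
python3 go.py 458 299.5 140 k;python3 snap.py 2
```

```text
t 2.57 p [631.2 314.8  22.9] jawyaw 26.35 xax [ 4.e-04  4.e-04 -1.e+00] q [-0.68  0.77  0.23  1.55 -0.21  0.85  0.09] w 52.0 F [-0.4 -0.3  3.8]
shift [-0.1172  0.0632 -0.162 ]
```

View pics/side2.png

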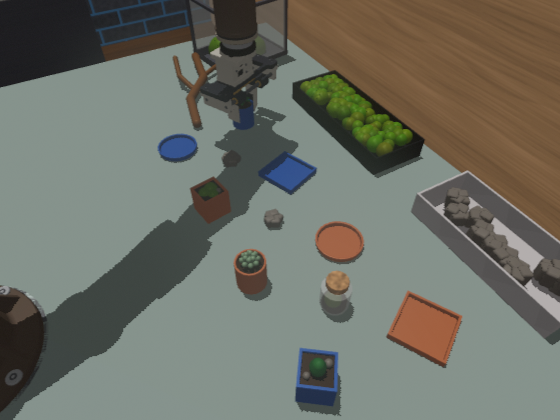

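Call:
move_arm:
  steps: "-0.015 0 0 0 255;-0.04 0 0 0 255;-0.07 0 0 0 255;-0.1 0 0 0 255;-0.117 0.02 -0.02 0 255;-0.117 0.03 -0.05 0 255;-0.117 0.04 -0.085 0 255;-0.117 0.05 -0.12 0 255;-0.117 0.06 -0.15 0 255;-0.117 0.063 -0.162 0 255"

```text
clock: 3.5
position: [0.4528, 0.2986, 0.1389]
ee_rot: [-0.363, 1.544, 0.362]
force: [-1.2, -0.9, -1.1]
width: 0.558
```

Call:
move_arm:
  steps: "0 0 0 0 255;0 0 0 0 255;0 0 0 0 255"

```text
clock: 3.75
position: [0.459, 0.2994, 0.1397]
ee_rot: [-0.36, 1.539, 0.36]
force: [0.1, -0.7, -1.1]
width: 0.57
```

```bash
python3 go.py 458 299.5 28 k;python3 snap.py 3
```

```text
t 3.75 p [459.  299.4 139.7] jawyaw 26.33 xax [ 1.1e-03  3.0e-04 -1.0e+00] q [-0.87  0.4   0.26  1.89 -0.13  0.87 -0.09] w 52.4 F [ 0.1 -0.7 -1.1]
shift [ 0.1116  0.0005 -0.001 ]
```

View pics/side3.png

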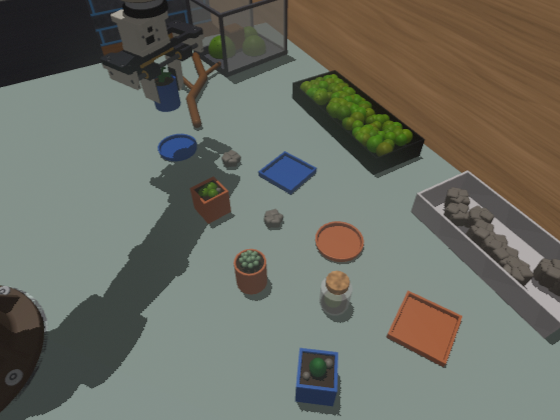

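View pics/top3.png

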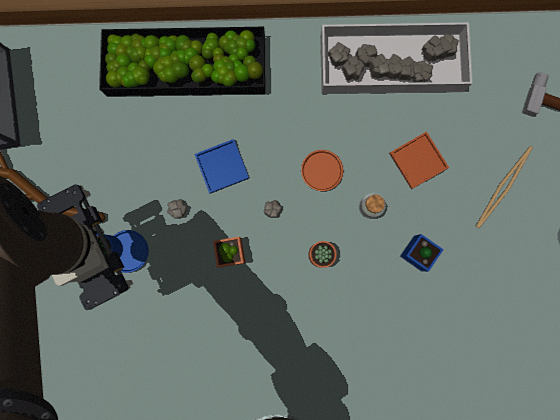

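Call:
move_arm:
  steps: "0.02 0.0003 -0.0005 0 255;0.05 0.0003 -0.0005 0 255;0.08 0.0003 -0.0005 0 255;0.1 0.0003 -0.0005 0 255;0.106 0.0003 -0.0005 0 255;0.109 0.0003 -0.0005 0 255;0.111 0.0003 -0.0005 0 255;0.112 0.0003 -0.0005 0 255;0.112 0.0003 -0.0005 0 255;0.112 0.0003 -0.0005 0 255"

```text
clock: 4.68
position: [0.458, 0.2998, 0.0285]
ee_rot: [-0.36, 1.539, 0.361]
force: [0.0, 0.4, -1.8]
width: 0.561
```

```bash
python3 go.py 458 299.5 27 k
```

```text
t 4.68 p [458.  299.8  28.5] jawyaw 26.35 xax [ 0.0014  0.0012 -1.    ] q [-0.83  0.56  0.21  1.97 -0.19  0.62 -0.04] w 51.6 F [ 0.   0.4 -1.8]
shift [ 0.0015 -0.0003 -0.0001]
```

Call:
move_arm:
  steps: "0.0005 0 0 0 255;0.001 0 0 0 255;0.0015 0 0 0 255;0.002 0 0 0 255;0.002 0 0 0 255"

```text
clock: 5.1
position: [0.4576, 0.2996, 0.0267]
ee_rot: [-0.36, 1.54, 0.361]
force: [-2.7, -1.8, 13.6]
width: 0.565
```

Call:
move_arm:
  steps: "-0.0005 0 0 0 120;-0.0005 0 0 0 60;-0.0005 0 0 0 0;-0.0005 0 0 0 0;-0.0005 0 0 0 0;-0.0005 0 0 0 0;-0.02 0 0 0 0;-0.06 0 0 0 0;-0.1 0 0 0 0;-0.14 0 0 0 0"

```text
clock: 5.93
position: [0.4569, 0.2988, 0.1668]
ee_rot: [-0.361, 1.542, 0.36]
force: [0.7, 0.7, -0.6]
width: 0.996
```

```bash
python3 snap.py 4; python3 m.py side4; python3 go.py 451.5 88 150 8.2 443.3 -95.5 150 0 
```

```text
side4 table z med 0.001292200921831077 std 0.03824681871371097
blue px[168. 152.] A197 z90=0.014  rect [434.  292.1] [38.1 83.4] 21.4 circ [439.7 294.3] 43.2
blue px[287. 171.] A1054 z90=0.013  rect [631.1 106.7] [88.  88.2] 20.3 circ [630.8 106.8] 59.4
blue px[316. 384.] A979 z90=0.058  rect [ 442.2 -291.5] [52.4 50.4] 53.2 circ [ 442.5 -292. ] 35.3
terra px[196.  83.] A259 z90=0.032  rect [0. 0.] [0. 0.] 0.0 circ [0. 0.] 0.0
terra px[205. 201.] A370 z90=0.058  rect [450.8  88.9] [53.4 51.8] 9.6 circ [450.5  87.3] 34.0
terra px[339. 242.] A1298 z90=0.013  rect [ 616.2 -101.4] [85.1 82.9] 52.6 circ [ 616.6 -101.5] 43.3
terra px[425. 328.] A3177 z90=0.013  rect [ 632.3 -304.1] [93.1 87.2] 28.7 circ [ 632.9 -303.5] 61.9
t 6.03 p [460.6 301.3 171.7] jawyaw 26.33 xax [ 0.0079  0.0066 -0.9999] q [-0.88  0.36  0.27  1.85 -0.12  0.93 -0.1 ] w 91.7 F [ 0.6 -0.2 -0.5]
shift [ 0.0202 -0.1872 -0.1029] turn 0.3164 (alt +-3.142)
shift [ 0.0189 -0.348  -0.1916] turn 0.4595 (alt +-3.142)
```

View pics/side4.png

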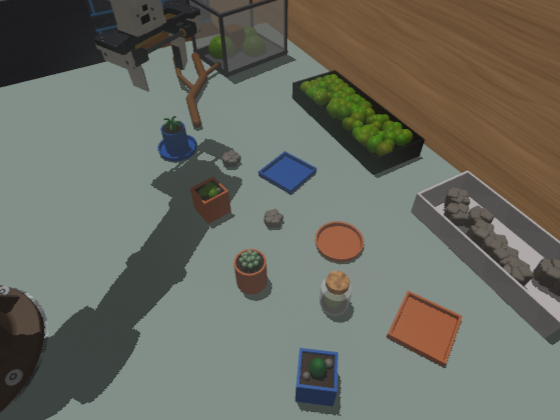

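Call:
move_arm:
  steps: "0 -0.035 -0.02 0.1 0;0 -0.07 -0.04 0.2 0;0 -0.11 -0.06 0.31 0;0.01 -0.15 -0.082 0.31 0;0.02 -0.175 -0.096 0.31 0;0.02 -0.187 -0.103 0.31 0;0.02 -0.187 -0.103 0.31 0;0.02 -0.187 -0.103 0.31 0;0.02 -0.187 -0.103 0.31 0"

```text
clock: 6.78
position: [0.4483, 0.0872, 0.1456]
ee_rot: [-0.118, 1.567, 0.119]
force: [-0.5, 0.0, 0.1]
width: 0.997
```

```bash
python3 go.py 451.5 88 22 8.5; python3 snap.py 5; python3 - <<'E'
from h import *
d=load("top5");P=cloud(d);m=masks(d)["blue"]
sub=np.zeros_like(m);sub[200:300,70:180]=m[200:300,70:180]
sel=(sub>0)&(abs(P[...,2]-.06)<.006);w=(P[sel][:,:2]*1000).astype(np.float32);print(len(w),cv2.minEnclosingCircle(w),cv2.minAreaRect(w))
E
```

```text
t 6.78 p [448.3  87.2 145.6] jawyaw 8.65 xax [ 4.e-04  6.e-04 -1.e+00] q [-0.64  0.26  0.4   2.1  -0.14  0.81  0.  ] w 91.7 F [-0.5  0.   0.1]
shift [0.1236 0.0002 0.0032] turn 0.0026 (alt +-3.142)
56 ((459.868408203125, 308.9378662109375), 23.5219669342041) ((460.8236389160156, 315.7735900878906), (18.129993438720703, 47.029056549072266), 82.04495239257812)
```

View pics/top5.png

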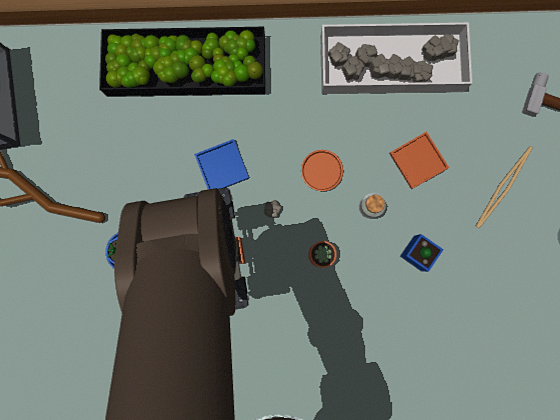

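Call:
move_arm:
  steps: "0.03 0 0.003 0 0;0.065 0 0.003 0 0;0.1 0 0.003 0 0;0.117 0 0.003 0 0;0.1235 0 0.003 0 0;0.1235 0 0.003 0 0;0.1235 0 0.003 0 255;0.1235 0 0.003 0 255;0.1235 0 0.003 0 255;0.1235 0 0.003 0 255"

```text
clock: 7.72
position: [0.4518, 0.0869, 0.023]
ee_rot: [-0.117, 1.565, 0.119]
force: [-0.0, 0.3, -0.9]
width: 0.757
```

Call:
move_arm:
  steps: "0 0 0 0 255;0 0 0 0 255;0 0 0 0 255;0 0 0 0 255;0 0 0 0 255"

```text
clock: 8.13
position: [0.4512, 0.0866, 0.0223]
ee_rot: [-0.117, 1.567, 0.118]
force: [-1.5, 0.7, 6.2]
width: 0.564
```

```bash
python3 go.py 634 -304.2 150 28.7; python3 snap.py 6 side
```

```text
t 8.13 p [451.2  86.6  22.3] jawyaw 8.59 xax [ 4.e-04  4.e-04 -1.e+00] q [-0.54  0.48  0.3   2.19 -0.29  0.5   0.14] w 51.9 F [-1.5  0.7  6.2]
shift [-0.1278 -0.4137  0.1225] turn -0.3510 (alt +-3.142)
```

View pics/side6.png

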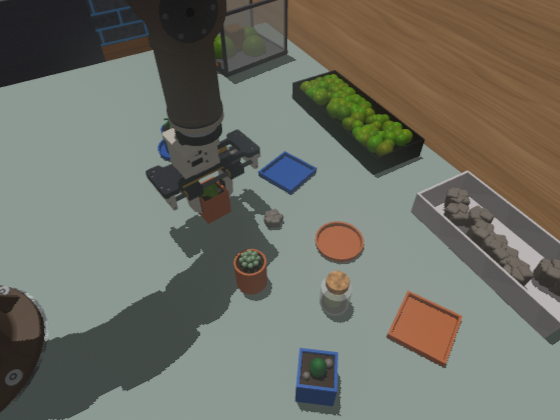

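Call:
move_arm:
  steps: "-0.015 0 0 0 255;-0.04 0 0 0 255;-0.075 0 0 0 255;-0.11 -0.01 0.003 0 255;-0.128 -0.035 0.01 0 255;-0.128 -0.07 0.02 -0.05 255;-0.128 -0.105 0.03 -0.1 255;-0.128 -0.14 0.041 -0.15 255;-0.128 -0.175 0.051 -0.2 255;-0.128 -0.21 0.062 -0.25 255"

```text
clock: 9.02
position: [0.5437, -0.1135, 0.1498]
ee_rot: [-0.315, 1.548, 0.316]
force: [0.3, -0.1, -1.1]
width: 0.564
```

```bash
python3 go.py 634 -304.2 150 28.7; 
```

```text
t 9.02 p [ 543.7 -113.5  149.8] jawyaw 23.07 xax [-6.e-04  3.e-04 -1.e+00] q [-0.19  0.42  0.41  1.86 -0.21  0.9   0.72] w 51.9 F [ 0.3 -0.1 -1.1]
shift [-0.0003 -0.2108  0.0084] turn -0.0983 (alt +-3.142)
```

Call:
move_arm:
  steps: "0 -0.035 0.0015 -0.05 255;0 -0.07 0.003 -0.098 255;0 -0.105 0.0045 -0.098 255;0 -0.14 0.006 -0.098 255;0 -0.175 0.007 -0.098 255;0 -0.2 0.008 -0.098 255;0 -0.211 0.0084 -0.098 255;0 -0.211 0.0084 -0.098 255;0 -0.211 0.0084 -0.098 255;0 -0.211 0.0084 -0.098 255"

```text
clock: 9.85
position: [0.6333, -0.301, 0.1495]
ee_rot: [-0.39, 1.536, 0.393]
force: [0.2, 1.1, -1.6]
width: 0.566
```

```bash
python3 go.py 634 -304.2 28 28.7; python3 snap.py 7
```

```text
t 9.85 p [ 633.3 -301.   149.5] jawyaw 28.6 xax [-9.0e-04  1.7e-03 -1.0e+00] q [ 0.14  0.64  0.38  1.47 -0.26  1.08  1.08] w 52.0 F [ 0.2  1.1 -1.6]
shift [ 0.1215 -0.0034 -0.0009] turn -0.0017 (alt +-3.142)
```

View pics/side7.png

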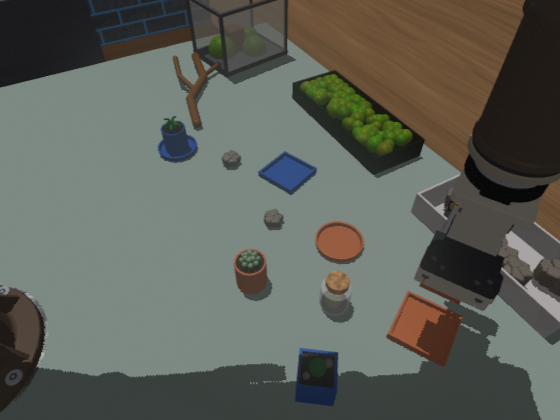

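Call:
move_arm:
  steps: "0.02 -0.002 -0.0005 0 255;0.05 -0.004 -0.0005 0 255;0.08 -0.004 -0.0005 0 255;0.1 -0.004 -0.0005 0 255;0.114 -0.004 -0.0005 0 255;0.119 -0.004 -0.0005 0 255;0.12 -0.004 -0.0005 0 255;0.121 -0.004 -0.0005 0 255;0.121 -0.004 -0.0005 0 255;0.121 -0.004 -0.0005 0 255"

```text
clock: 10.78
position: [0.6359, -0.3071, 0.0305]
ee_rot: [-0.391, 1.533, 0.389]
force: [0.3, -0.0, -1.4]
width: 0.57
```

```bash
python3 go.py 634 -304.2 26.3 28.7; python3 snap.py 8; python3 - <<'E'
from h import *
d=load("top8");P=cloud(d);m=masks(d)["blue"]
sub=np.zeros_like(m);sub[200:300,70:180]=m[200:300,70:180]
sel=(sub>0)&(abs(P[...,2]-.06)<.006);w=(P[sel][:,:2]*1000).astype(np.float32);print(len(w),cv2.minEnclosingCircle(w),cv2.minAreaRect(w))
# saucer outer via contour
cnt=max(cv2.findContours(sub,cv2.RETR_EXTERNAL,cv2.CHAIN_APPROX_NONE)[0],key=len)[:,0]
w=(onplane(d,cnt,.012)[:,:2]*1000).astype(np.float32);print(cv2.minEnclosingCircle(w))
E
```

```text
t 10.78 p [ 635.9 -307.1   30.5] jawyaw 28.53 xax [ 2.2e-03 -8.0e-04 -1.0e+00] q [ 0.17  0.77  0.34  1.56 -0.31  0.87  1.12] w 52.4 F [ 0.3 -0.  -1.4]
shift [ 0.0042  0.0035 -0.0003] turn -0.0029 (alt +-3.142)
154 ((457.9517822265625, 299.8629455566406), 26.370725631713867) ((457.80731201171875, 299.4505920410156), (50.63080978393555, 51.577693939208984), 0.6937659382820129)
((459.36895751953125, 298.5774230957031), 43.716644287109375)
```

View pics/side8.png

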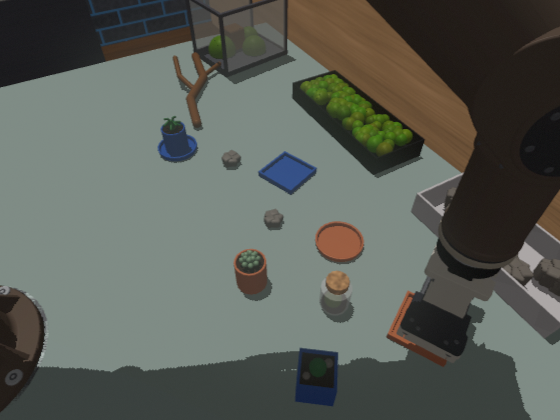

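View pics/top8.png

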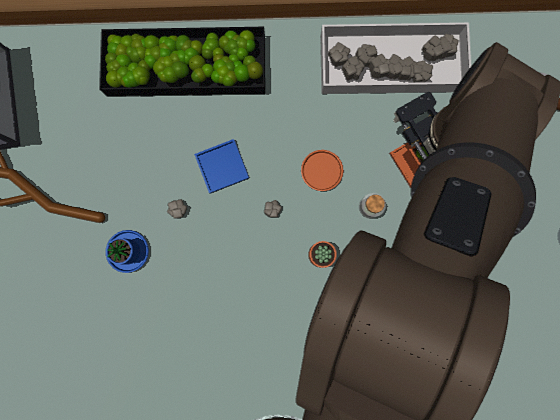

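Call:
move_arm:
  steps: "0.0005 0.0015 -0.0003 -0.003 255;0.001 0.0027 -0.0003 -0.003 255;0.0015 0.0027 -0.0003 -0.003 255;0.002 0.0027 -0.0003 -0.003 255;0.002 0.0027 -0.0003 -0.003 255;0.002 0.0027 -0.0003 -0.003 255"

```text
clock: 11.38
position: [0.6334, -0.3045, 0.0269]
ee_rot: [-0.393, 1.535, 0.393]
force: [-0.1, 0.4, -1.4]
width: 0.562
```

```bash
python3 go.py 634 -304.2 26.3 28.7
```

```text
t 11.38 p [ 633.4 -304.5   26.9] jawyaw 28.7 xax [-1.e-04  0.e+00 -1.e+00] q [ 0.17  0.77  0.34  1.56 -0.31  0.86  1.12] w 51.7 F [-0.1  0.4 -1.4]
shift [0.0006 0.     0.0006] turn -0.0000 (alt +-3.142)
```

Call:
move_arm:
  steps: "0.0005 -0.0005 0.0003 0 255;0.001 -0.0005 0.0003 0 255;0.0015 -0.0005 0.0003 0 255;0.0015 -0.0005 0.0003 0 255"

```text
clock: 11.72
position: [0.634, -0.3049, 0.0265]
ee_rot: [-0.393, 1.534, 0.393]
force: [-3.6, 1.9, 7.8]
width: 0.564
```

Contact made; release and rise.

Call:
move_arm:
  steps: "0 0 0 0 120;0 0 0 0 60;0 0 0 0 0;0 0 0 0 0;0 0 0 0 0;0 0 0 0 0;-0.02 0 0 0 0;-0.06 0 0 0 0;-0.1 0 0 0 0;-0.125 0 0 0 0"

```text
clock: 12.55
position: [0.635, -0.3057, 0.1544]
ee_rot: [-0.394, 1.532, 0.39]
force: [1.0, -0.1, 0.6]
width: 1.001
```

```bash
python3 go.py 443.1 -292.2 150 53.3 443.1 -292.2 150 -36.7; python3 snap.py 9
```

```text
t 12.55 p [ 635.  -305.7  154.4] jawyaw 28.68 xax [ 0.0032 -0.0017 -1.    ] q [ 0.14  0.64  0.39  1.46 -0.26  1.08  1.08] w 92.1 F [ 1.  -0.1  0.6]
shift [ 0.0038  0.1039 -0.1618] turn -0.4296 (alt +-3.142)
shift [ 0.0038  0.1039 -0.1618] turn 1.1412 (alt +-3.142)
```

View pics/side9.png

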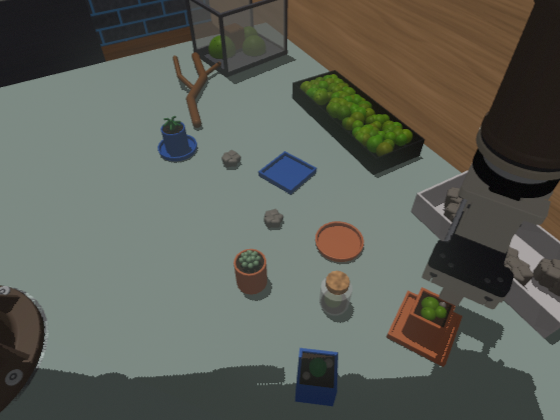

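Call:
move_arm:
  steps: "0 0.02 -0.03 -0.06 0;0 0.04 -0.06 -0.13 0;0 0.06 -0.09 -0.2 0;0 0.08 -0.12 -0.3 0;0.004 0.095 -0.145 -0.4 0;0.004 0.104 -0.162 -0.43 0;0.004 0.104 -0.162 -0.43 0;0.004 0.104 -0.162 -0.43 0;0.004 0.104 -0.162 -0.43 0;0.004 0.104 -0.162 -0.43 0"

```text
clock: 13.48
position: [0.4432, -0.2912, 0.1463]
ee_rot: [-0.727, 1.445, 0.726]
force: [1.1, -0.1, 0.8]
width: 0.999
```

```bash
python3 go.py 443.1 -292.2 22 53.3; python3 snap.py 10; python3 m.py side10; python3 - <<'E'
from h import *
d=load("top10")
m=masks(d)["terra"];P=cloud(d);sub=np.zeros_like(m);sub[110:210,380:460]=m[110:210,380:460]
sel=(sub>0)&(abs(P[...,2]-.06)<.006);w=(P[sel][:,:2]*1000).astype(np.float32);print(len(w),cv2.minAreaRect(w))
cnt=max(cv2.findContours(sub,cv2.RETR_EXTERNAL,cv2.CHAIN_APPROX_NONE)[0],key=len)[:,0]
w=(onplane(d,cnt,.012)[:,:2]*1000).astype(np.float32);print(cv2.minAreaRect(w))
E
```

```text
t 13.48 p [ 443.2 -291.2  146.3] jawyaw 53.37 xax [ 4.e-04 -1.e-04 -1.e+00] q [ 0.26  0.37  0.29  1.92 -0.14  0.87  1.55] w 91.9 F [ 1.1 -0.1  0.8]
shift [ 0.1243 -0.0005 -0.0009] turn 0.0012 (alt +-3.142)
side10 table z med 0.0012288990957024515 std 0.04031321989321779
blue px[128.  15.] A375 z90=-0.444  rect [ 596.3 1063.4] [383.3 305.1] 85.1 circ [ 543.6 1067.1] 210.7
blue px[177. 149.] A233 z90=0.014  rect [456.5 293.9] [69.6 83.1] 77.5 circ [457.7 300.5] 42.9
blue px[280. 171.] A642 z90=0.013  rect [629.9 107.9] [89.5 84.7] 20.6 circ [629.1 107. ] 59.9
blue px[315. 398.] A364 z90=0.036  rect [0. 0.] [0. 0.] 0.0 circ [0. 0.] 0.0
terra px[425. 330.] A2787 z90=0.060  rect [ 633.2 -300.9] [54.1 52. ] 28.9 circ [ 632.1 -301.6] 35.7
253 ((634.9348754882812, -303.13665771484375), (52.05498504638672, 54.06326675415039), 28.86678123474121)
((635.2747802734375, -304.7178039550781), (87.85308074951172, 90.1693344116211), 28.786426544189453)
```

View pics/top10.png

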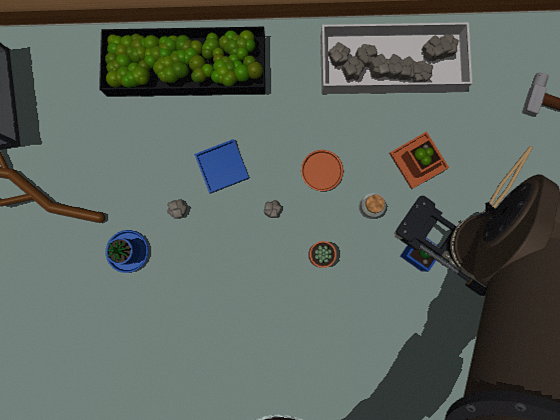

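View pics/side10.png

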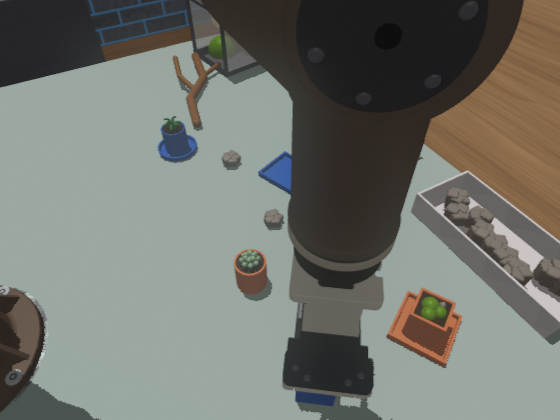

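Call:
move_arm:
  steps: "0.03 -0.0005 -0.0005 0 0;0.065 -0.0005 -0.0005 0 0;0.1 -0.0005 -0.0005 0 0;0.117 -0.0005 -0.0005 0 0;0.124 -0.0005 -0.0005 0 0;0.124 -0.0005 -0.0005 0 0;0.124 -0.0005 -0.0005 0 255;0.124 -0.0005 -0.0005 0 255;0.124 -0.0005 -0.0005 0 255;0.124 -0.0005 -0.0005 0 255"

```text
clock: 14.42
position: [0.4429, -0.2925, 0.0237]
ee_rot: [-0.728, 1.445, 0.725]
force: [0.1, -0.8, 0.2]
width: 0.761
```

Call:
move_arm:
  steps: "0 0 0 0 255;0 0 0 0 255;0 0 0 0 255;0 0 0 0 255;0 0 0 0 255"

```text
clock: 14.83
position: [0.4422, -0.2922, 0.0229]
ee_rot: [-0.726, 1.446, 0.726]
force: [-1.8, 0.0, 5.5]
width: 0.566
```

```bash
python3 go.py 631.6 105.4 150 20.3
```

```text
t 14.83 p [ 442.2 -292.2   22.9] jawyaw 53.33 xax [ 5.e-04 -1.e-04 -1.e+00] q [ 0.32  0.55  0.23  2.02 -0.22  0.59  1.62] w 52.1 F [-1.8  0.   5.5]
shift [-0.1271  0.0855  0.432 ] turn 0.5765 (alt +-3.142)
```

Call:
move_arm:
  steps: "-0.015 0 0 0 255;-0.04 0 0 0 255;-0.075 0 0 0 255;-0.11 0.002 0.01 0 255;-0.127 0.007 0.035 0 255;-0.127 0.014 0.07 0.08 255;-0.127 0.021 0.105 0.16 255;-0.127 0.028 0.14 0.24 255;-0.127 0.035 0.175 0.32 255;-0.127 0.042 0.21 0.4 255"

```text
clock: 15.67
position: [0.5338, -0.0968, 0.1493]
ee_rot: [-0.413, 1.532, 0.413]
force: [-0.3, -1.1, -2.4]
width: 0.564
```

```bash
python3 go.py 631.6 105.4 150 20.3
```

```text
t 15.67 p [533.8 -96.8 149.3] jawyaw 30.18 xax [-6.e-04  2.e-04 -1.e+00] q [-0.18  0.39  0.35  1.89 -0.17  0.89  0.78] w 51.9 F [-0.3 -1.1 -2.4]
shift [-0.0007  0.1256  0.1862] turn 0.1725 (alt +-3.142)
```

Call:
move_arm:
  steps: "0 0.02 0.029 0.06 255;0 0.04 0.058 0.12 255;0 0.06 0.088 0.172 255;0 0.08 0.118 0.172 255;0 0.1 0.148 0.172 255;0 0.115 0.17 0.172 255;0 0.123 0.182 0.172 255;0 0.1256 0.186 0.172 255;0 0.1256 0.186 0.172 255;0 0.1256 0.186 0.172 255"

```text
clock: 16.5
position: [0.6299, 0.1018, 0.1492]
ee_rot: [-0.281, 1.554, 0.279]
force: [-0.4, -1.0, -3.2]
width: 0.565
```

Call:
move_arm:
  steps: "0 0 0 0 255;0 0 0 0 255;0 0 0 0 255"

```text
clock: 16.75
position: [0.6303, 0.1024, 0.1498]
ee_rot: [-0.28, 1.553, 0.28]
force: [0.4, -0.2, -1.1]
width: 0.563
```

```bash
python3 go.py 631.6 105.4 28 20.3; python3 snap.py 11
```

```text
t 16.75 p [630.3 102.4 149.8] jawyaw 20.45 xax [ 1.e-04 -2.e-04 -1.e+00] q [-0.48  0.54  0.36  1.65 -0.22  0.99  0.3 ] w 51.8 F [ 0.4 -0.2 -1.1]
shift [0.1218 0.0024 0.0022] turn 0.0026 (alt +-3.142)
```

View pics/side11.png

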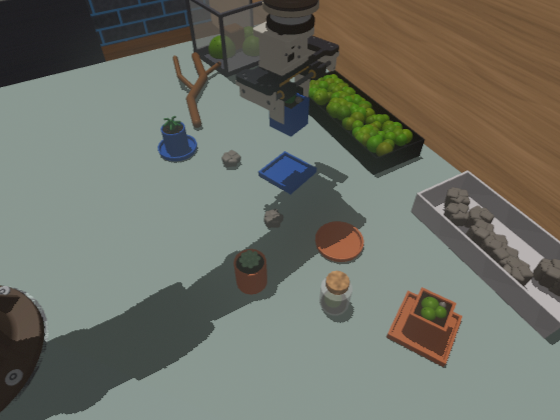

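Call:
move_arm:
  steps: "0.02 0.002 0.001 0.002 255;0.05 0.003 0.002 0.002 255;0.08 0.003 0.002 0.002 255;0.1 0.003 0.002 0.002 255;0.114 0.003 0.002 0.002 255;0.119 0.003 0.002 0.002 255;0.12 0.003 0.002 0.002 255;0.121 0.003 0.002 0.002 255;0.121 0.003 0.002 0.002 255;0.121 0.003 0.002 0.002 255"

```text
clock: 17.68
position: [0.6322, 0.1076, 0.0297]
ee_rot: [-0.28, 1.551, 0.28]
force: [0.2, -0.6, -2.9]
width: 0.57
```

Call:
move_arm:
  steps: "0 0 0 0 255;0 0 0 0 255;0 0 0 0 255"

```text
clock: 17.93
position: [0.6316, 0.1076, 0.029]
ee_rot: [-0.28, 1.552, 0.28]
force: [-0.1, -0.5, -2.8]
width: 0.563
```

```bash
python3 go.py 631.6 105.4 26.9 20.3
```

```text
t 17.93 p [631.6 107.6  29. ] jawyaw 20.45 xax [ 7.e-04  3.e-04 -1.e+00] q [-0.45  0.68  0.3   1.74 -0.28  0.76  0.35] w 51.8 F [-0.1 -0.5 -2.8]
shift [ 0.0021 -0.002  -0.0008] turn 0.0027 (alt +-3.142)
```

Call:
move_arm:
  steps: "0.0005 -0.0015 -0.0005 0.002 255;0.001 -0.0015 -0.0005 0.002 255;0.0015 -0.0015 -0.0005 0.002 255;0.002 -0.0015 -0.0005 0.002 255;0.0025 -0.0015 -0.0005 0.002 255;0.0025 -0.0015 -0.0005 0.002 255"

```text
clock: 18.43
position: [0.6314, 0.1057, 0.0269]
ee_rot: [-0.278, 1.553, 0.278]
force: [-3.8, -0.5, 10.2]
width: 0.564
```

Call:
move_arm:
  steps: "0 0 0 0 120;0 0 0 0 60;0 0 0 0 0;0 0 0 0 0;0 0 0 0 0;0 0 0 0 0;-0.02 0 0 0 0;-0.06 0 0 0 0;-0.1 0 0 0 0;-0.125 0 0 0 0"

```text
clock: 19.27
position: [0.6326, 0.1057, 0.1547]
ee_rot: [-0.278, 1.55, 0.278]
force: [0.0, -0.1, 0.0]
width: 1.0
```

```bash
python3 go.py 443.2 -95.4 150 0; python3 snap.py 12; python3 m.py side12
```

```text
t 19.27 p [632.6 105.7 154.7] jawyaw 20.31 xax [ 3.3e-03  5.0e-04 -1.0e+00] q [-0.49  0.54  0.36  1.64 -0.22  1.    0.3 ] w 92.0 F [ 0.  -0.1  0. ]
shift [ 0.0039 -0.1229 -0.2475] turn 0.3545 (alt +-3.142)
side12 table z med 0.0012345587668736724 std 0.0393156008961096
blue px[127.  17.] A442 z90=-0.446  rect [ 595.1 1062.8] [384.6 302.7] 85.1 circ [ 543.6 1067.1] 210.7
blue px[177. 149.] A254 z90=0.014  rect [456.6 295.4] [74.  84.7] 79.0 circ [457.7 300.6] 43.1
blue px[283. 177.] A297 z90=0.014  rect [625.4 102.7] [81.2 91.7] 20.6 circ [625.2 104.2] 55.7
terra px[198.  69.] A160 z90=0.034  rect [0. 0.] [0. 0.] 0.0 circ [0. 0.] 0.0
terra px[338. 242.] A1249 z90=0.012  rect [ 615.2 -103.3] [83.1 84.1] 36.8 circ [ 616.5 -103.1] 44.0
terra px[426. 330.] A2655 z90=0.061  rect [ 632.7 -301.1] [53.  52.1] 29.1 circ [ 631.5 -301.9] 35.2
```

View pics/side12.png

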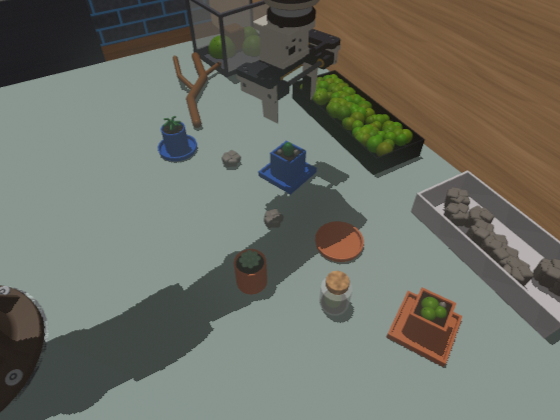

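Call:
move_arm:
  steps: "0 -0.015 -0.03 0.1 0;0 -0.03 -0.06 0.2 0;0 -0.045 -0.09 0.3 0;0 -0.06 -0.12 0.35 0;0 -0.075 -0.15 0.35 0;0 -0.09 -0.18 0.35 0;0.004 -0.105 -0.21 0.35 0;0.004 -0.118 -0.237 0.35 0;0.004 -0.123 -0.2475 0.35 0;0.004 -0.123 -0.2475 0.35 0"

```text
clock: 20.2
position: [0.4396, -0.0975, 0.1467]
ee_rot: [-0.001, 1.572, 0.001]
force: [0.1, 0.4, -0.2]
width: 0.999
```

Call:
move_arm:
  steps: "0 0 0 0 0;0 0 0 0 0;0 0 0 0 0"

```text
clock: 20.45
position: [0.4432, -0.0944, 0.1469]
ee_rot: [-0.006, 1.57, 0.005]
force: [-0.8, 0.5, 0.1]
width: 1.002
```

```bash
python3 go.py 443.2 -95.4 22 0; python3 snap.py 13; python3 - <<'E'
from h import *
d=load("top13")
m=masks(d)["blue"];P=cloud(d);sub=np.zeros_like(m);sub[110:210,180:265]=m[110:210,180:265]
sel=(sub>0)&(abs(P[...,2]-.06)<.006);w=(P[sel][:,:2]*1000).astype(np.float32);print(len(w),cv2.minAreaRect(w))
cnt=max(cv2.findContours(sub,cv2.RETR_EXTERNAL,cv2.CHAIN_APPROX_NONE)[0],key=len)[:,0]
w=(onplane(d,cnt,.012)[:,:2]*1000).astype(np.float32);print(cv2.minAreaRect(w))
E
```

```text
t 20.45 p [443.2 -94.4 146.9] jawyaw 0.4 xax [ 4.e-04 -0.e+00 -1.e+00] q [-0.33  0.26  0.52  2.11 -0.18  0.81  0.3 ] w 92.2 F [-0.8  0.5  0.1]
shift [ 0.1249 -0.001  -0.    ] turn 0.0070 (alt +-3.142)
235 ((632.9963989257812, 105.39349365234375), (53.200355529785156, 51.988014221191406), 20.247703552246094)
((632.0918579101562, 104.11559295654297), (88.76790618896484, 88.67112731933594), 20.408527374267578)
```

View pics/top13.png

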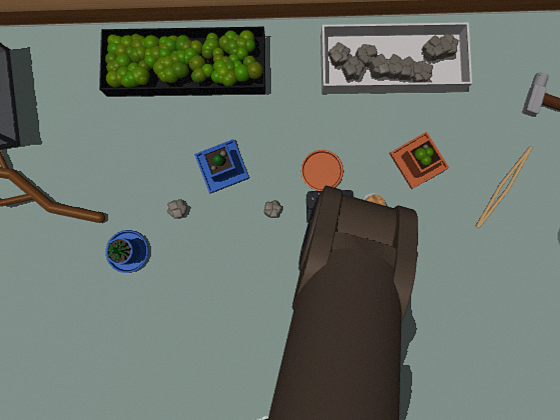

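Blue square pot is centred in its saucer within about 1.5 mm and aligned to 0.2°. Now the last pot.

Call:
move_arm:
  steps: "0.03 -0.001 0 0 0;0.065 -0.001 0 0 0;0.1 -0.001 0 0 0;0.117 -0.001 0 0 0;0.1245 -0.001 0 0 0;0.1245 -0.001 0 0 0;0.1245 -0.001 0 0 255;0.1245 -0.001 0 0 255;0.1245 -0.001 0 0 255;0.1245 -0.001 0 0 255"

```text
clock: 21.38
position: [0.443, -0.0964, 0.0235]
ee_rot: [-0.004, 1.569, 0.004]
force: [-0.3, -0.1, 0.3]
width: 0.76
```

Call:
move_arm:
  steps: "0 0 0 0 255;0 0 0 0 255;0 0 0 0 255;0 0 0 0 255;0 0 0 0 255"

```text
clock: 21.8
position: [0.4423, -0.0964, 0.0228]
ee_rot: [-0.004, 1.57, 0.004]
force: [-0.8, 0.4, 7.4]
width: 0.565
```

```bash
python3 go.py 617.6 -103 140 k;python3 snap.py 14 side
```

```text
t 21.8 p [442.3 -96.4  22.8] jawyaw 0.28 xax [ 5.e-04  3.e-04 -1.e+00] q [-0.19  0.49  0.38  2.21 -0.37  0.5   0.48] w 52.0 F [-0.8  0.4  7.4]
shift [-0.1171 -0.0075  0.1753]
```

View pics/side14.png

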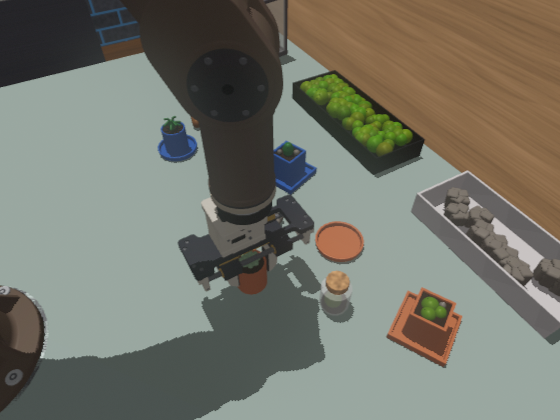

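Call:
move_arm:
  steps: "-0.015 0 0 0 255;-0.04 0 0 0 255;-0.075 0 0 0 255;-0.105 0 0.01 0 255;-0.117 -0.002 0.035 0 255;-0.117 -0.004 0.07 0 255;-0.117 -0.006 0.105 0 255;-0.117 -0.0075 0.14 0 255;-0.117 -0.0075 0.165 0 255;-0.117 -0.0075 0.175 0 255"

```text
clock: 22.68
position: [0.6204, -0.1025, 0.1388]
ee_rot: [-0.005, 1.57, 0.005]
force: [-0.7, 1.1, -0.8]
width: 0.563
```

Call:
move_arm:
  steps: "0 0 0 0 255;0 0 0 0 255;0 0 0 0 255;0.02 0 0 0 255;0.05 0 0 0 255;0.08 0 0 0 255;0.1 0 0 0 255;0.107 0 0 0 255;0.107 0 0 0 255;0.107 0 0 0 255"

```text
clock: 23.52
position: [0.6171, -0.1034, 0.0334]
ee_rot: [-0.004, 1.57, 0.003]
force: [-0.1, -0.0, -0.4]
width: 0.559
```

Call:
move_arm:
  steps: "0 0 0 0 255;0 0 0 0 255"

```text
clock: 23.68
position: [0.6182, -0.1033, 0.0342]
ee_rot: [-0.004, 1.568, 0.004]
force: [-0.1, -0.1, -0.9]
width: 0.563
```

```bash
python3 go.py 617.6 -103 26.8 k;python3 snap.py 15 side
```

```text
t 23.68 p [ 618.2 -103.3   34.2] jawyaw 0.28 xax [ 2.7e-03 -2.0e-04 -1.0e+00] q [-0.2   0.67  0.43  1.78 -0.38  0.77  0.42] w 51.8 F [-0.1 -0.1 -0.9]
shift [ 0.0074  0.0003 -0.0006]
```

View pics/side15.png

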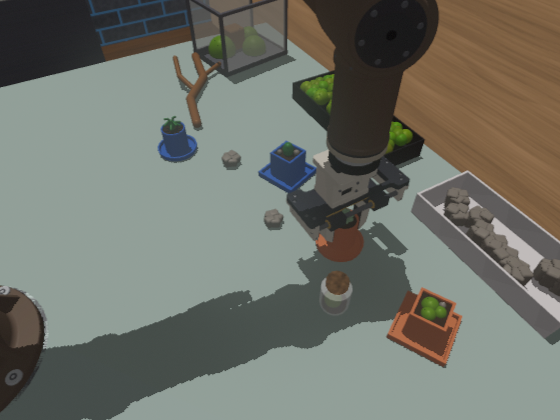

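Call:
move_arm:
  steps: "0.003 -0.0005 -0.0005 0 255;0.005 -0.0005 -0.0005 0 255;0.006 -0.0005 -0.0005 0 255;0.007 -0.0005 -0.0005 0 255;0.0075 -0.0005 -0.0005 0 255;0.008 -0.0005 -0.0005 0 255;0.008 -0.0005 -0.0005 0 255"

```text
clock: 24.32
position: [0.6166, -0.1036, 0.0268]
ee_rot: [-0.003, 1.57, 0.005]
force: [-8.9, 2.5, 26.1]
width: 0.565
```

Call:
move_arm:
  steps: "-0.0005 0 0 0 255;-0.001 0 0 0 255;-0.001 0 0 0 120;-0.001 0 0 0 60;-0.001 0 0 0 0;-0.001 0 0 0 0;-0.001 0 0 0 0;-0.001 0 0 0 0;-0.02 0 0 0 0;-0.05 0 0 0 0"

```text
clock: 25.15
position: [0.6144, -0.1031, 0.0722]
ee_rot: [-0.004, 1.577, 0.004]
force: [0.7, -0.2, -0.1]
width: 0.983
```

Call:
move_arm:
  steps: "-0.03 0 0 0 0;-0.06 0 0 0 0;-0.1 0 0 0 0;-0.13 0.02 -0.03 0 0;-0.13 0.04 -0.06 0 0;-0.13 0.07 -0.09 0 0;-0.13 0.1 -0.12 0 0;-0.13 0.13 -0.15 0 0;-0.13 0.16 -0.17 0 0;-0.13 0.18 -0.19 0 0"

```text
clock: 25.98
position: [0.4238, 0.0781, 0.2045]
ee_rot: [-0.005, 1.571, 0.007]
force: [0.2, 1.1, 0.7]
width: 1.0
```

```bash
python3 go.py 230 300 250 k; python3 snap.py 16
```

```text
t 25.98 p [423.8  78.1 204.5] jawyaw 0.41 xax [-1.0e-04  1.1e-03 -1.0e+00] q [-0.73  0.14  0.48  2.08 -0.08  0.94 -0.2 ] w 92.0 F [0.2 1.1 0.7]
shift [-0.0453  0.2234 -0.1922]
```

View pics/top16.png

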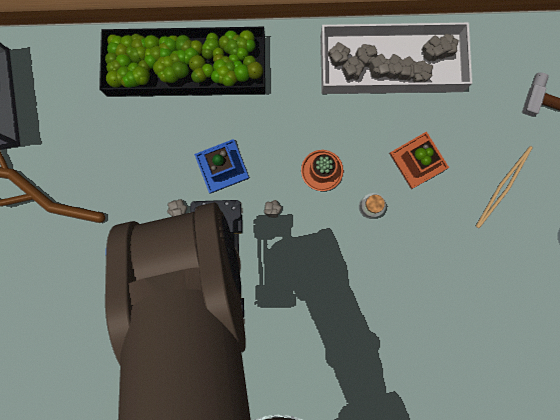

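View pics/side16.png

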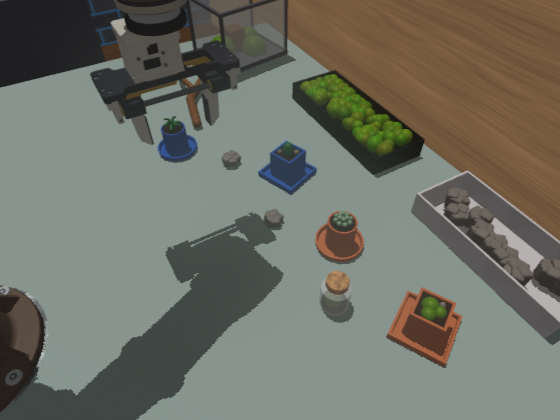

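Call:
move_arm:
  steps: "-0.02 -0.02 -0.01 0 0;-0.04 -0.05 -0.02 0 0;-0.06 -0.08 -0.03 0 0;-0.08 -0.11 -0.04 0 0;-0.08 -0.13 -0.04 0 0;-0.08 -0.13 -0.04 0 0;-0.08 -0.13 -0.04 0 0"

```text
clock: 26.67
position: [0.3865, -0.0559, 0.2848]
ee_rot: [-0.001, 1.57, 0.002]
force: [-0.4, 0.5, -0.6]
width: 0.998
```

```bash
python3 snap.py 17; python3 - <<'E'
from h import *
for n,b in (("top17",{"br":("blue",200,300,85,170),"bs":("blue",110,210,180,265),"tr":("terra",130,210,290,355),"ts":("terra",110,210,380,460)}),
            ("side17",{"br":("blue",100,170,150,205),"bs":("blue",130,200,255,320),"tr":("terra",190,270,305,375),"ts":("terra",270,380,375,470)})):
  d=load(n);P=cloud(d);M=masks(d)
  for k,(c,r0,r1,c0,c1) in b.items():
    m=M[c];sub=np.zeros_like(m);sub[r0:r1,c0:c1]=m[r0:r1,c0:c1]
    sel=(sub>0)&(abs(P[...,2]-.06)<.006);w=(P[sel][:,:2]*1000).astype(np.float32)
    s=(sub>0)&(abs(P[...,2]-.012)<.005);v=(P[s][:,:2]*1000).astype(np.float32)
    f=lambda q:(np.round(cv2.minEnclosingCircle(q)[0],1),[np.round(x,1) for x in cv2.minAreaRect(q)])
    print(n,k,"pot",len(w),f(w) if len(w) else 0,"saucer",f(v) if len(v) else 0)
for n,uv in (("top17",(374,203)),("side17",(337,280))):
    print(n,cloud(load(n))[uv[1],uv[0]])
E
python3 go.py
```

```text
top17 br pot 156 (array([458.6, 299.2]), [array([458.2, 299.4]), array([50.9, 51.3]), np.float64(29.3)]) saucer (array([459.3, 299. ]), [array([459.3, 297.7]), array([83.3, 85.6]), np.float64(89.2)])
top17 bs pot 236 (array([633.1, 106.3]), [array([633.4, 105.5]), array([53.3, 52. ]), np.float64(20.4)]) saucer (array([632.3, 104.9]), [array([632.3, 104.7]), array([89. , 86.9]), np.float64(20.7)])
top17 tr pot 166 (array([ 618.5, -103.1]), [array([ 618.1, -103.6]), array([49.5, 50.7]), np.float64(87.1)]) saucer (array([ 618.3, -103.6]), [array([ 618.4, -103.3]), array([84.9, 85.1]), np.float64(88.5)])
top17 ts pot 267 (array([ 635.1, -302.8]), [array([ 634.9, -303.1]), array([52.1, 53.5]), np.float64(28.4)]) saucer (array([ 635.5, -304.4]), [array([ 635.6, -304.8]), array([87.6, 90. ]), np.float64(28.7)])
side17 br pot 61 (array([456.5, 300.3]), [array([455.5, 295.1]), array([37.1, 48.3]), np.float64(76.5)]) saucer (array([457.8, 300.1]), [array([456.5, 294.5]), array([73.7, 84.1]), np.float64(78.2)])
side17 bs pot 124 (array([630.7, 106.2]), [array([631.3, 106.5]), array([52.9, 51.2]), np.float64(20.2)]) saucer (array([629.2, 103.8]), [array([630.3, 106.2]), array([89.2, 87.6]), np.float64(20.5)])
side17 tr pot 102 (array([ 616.1, -102.3]), [array([ 615.3, -103.7]), array([47.2, 48.8]), np.float64(47.1)]) saucer (array([ 615.9, -101.9]), [array([ 612.3, -105.8]), array([74.8, 84.4]), np.float64(46.5)])
side17 ts pot 496 (array([ 632.5, -301.6]), [array([ 632.8, -301.2]), array([53.1, 52.2]), np.float64(28.4)]) saucer (array([ 632.8, -303.5]), [array([ 633.5, -303.1]), array([89.4, 86.6]), np.float64(28.7)])
top17 [ 0.54051095 -0.19838532  0.06786822]
side17 [ 0.53753898 -0.19819687  0.06980016]
t 26.77 p [386.4 -54.3 284.2] jawyaw 0.29 xax [-5.e-04  0.e+00 -1.e+00] q [-0.61 -0.06  0.6   2.03  0.03  1.15 -0.02] w 91.9 F [-0.1 -0.1 -0.1]
```

View pics/top17.png

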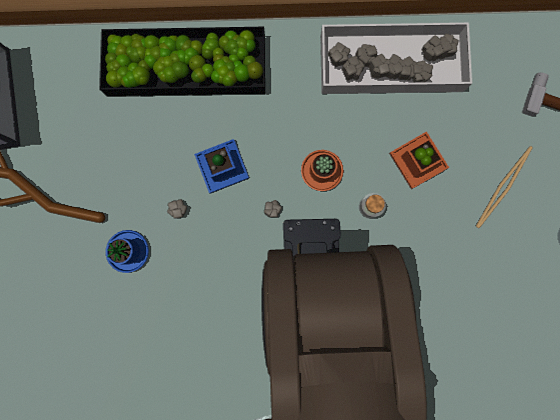

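View pics/side17.png

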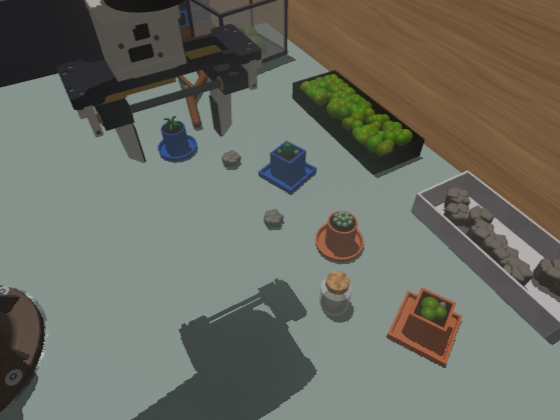

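Both views show all four pots upright in matching saucers: top (127,251), (221,165), (323,170) and (420,160). The jar is unmoved at (374,205), and the arm is clear of everything.

```bash
python3 -c "
from cell import arm
print(arm.sign_off())"
```

```text
the job is handed in; nothing more can be done
None
```

All four pots now stand upright and released in the saucers that match their colour and shape. I handed the job in at about 27 s of the 109 s allowed.

- **Centring:** the last pictures put every pot within about 2 mm of its saucer's centre. The largest offset is the terracotta square pot, about 1.7–1.9 mm off.
- **Alignment:** both square pots line up with their saucers' sides to within about 0.3°.
- **Jar:** it stands where it was, with readings before and after agreeing to within about 1 mm sideways. I never touched it.
- **Forces:** the highest force I saw in the readings at the end of each move was about 28 N. That was a brief press as the last pot, the terracotta round one, met its saucer.
- **Disagreements:** the two cameras differ by about 2–3 mm in absolute position, roughly their stated calibration, so I averaged them to aim. The side view of the blue round pot was in shadow and gave a poor outline, so for that pot I relied on the top view. No check failed.

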